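# Feel a turned leg for torn grain on the lathe

### The arm

A 6-joint arm with a two-finger parallel gripper is mounted at the origin on the work surface. World frame = base frame: x ahead of the robot, y to its left, z up, the work surface at z = 0. Lengths are in m, angles in degrees, forces in N, time in s.
With the tool pointing down it reaches from about 0.3 to 0.75 m from the base axis. Payload 8.5 kg.
Tool frame: the origin (TCP) lies between the finger pads, 19 mm behind the fingertips; this is the grasp point; z points along the fingers, y is the line along which they close (so a half turn about z gives the same grasp; the last joint's range is limited). The gripper opens to 85 mm and grips with 20 to 120 N. Pads are 22 mm wide; open, the fingers measure 114 mm over their backs; the gripper's body (76 mm by 85 mm) begins 54 mm behind the grasp point. The pads swing forward as they close: fully open they stand 13 mm farther back than shut.
Start: joints at [52.981, 21.807, 74.336, -0, 83.858, -12.336], TCP at [0.23, 0.5, 0.25] pointing down, gripper open.
Joint ranges: [-178.18, 178.18], [-50.72, 133.34], [12.68, 142.11], [-81.47, 261.47], [9.98, 163.14], [-165.26, 165.26]. Speed limits (degrees/s): [136.94, 136.94, 180, 180, 180, 180].

### API

Orientations are given as a 3x3 rotation matrix whose columns are the frame's x, y, z axes.
In Python, from rig import env gives the robot as it stands. The module is installed in compiled form; this text tells all that it offers.
- The arm moves only by the tool jog_arm, never from a script. Its argument "targets" is a list of rows, each a list of 6 numbers: the shift along the tool's x, y, z in cm, then the turn, a rotation vector about the tool's x, y, z in degrees. A call has 1 to 8 rows; each row is the pose to reach, as a shift and turn from the pose commanded when the call began, along the tool's axes at that moment; what a row does not reach only later rows make up. A row lasts 1/12 s, in which the tool goes at most 41.7 mm and 7.16 degrees, less where a joint would pass 70% of its speed; a pose out of reach is approached as far as the arm can. A call with a gripper value outside its range is refused whole. "hand" is the opening, from 0 (shut) to 1 (fully open), set as the call begins (left out, the last holds). The fingers move at their own pace and stop on an object; "newtons" is the grip in N (left out, the last holds). Time passes only in rows, so rows that repeat a pose let the fingers close. It gives the time, the measured TCP pose, the force, the opening and the grip force at its end, in the units of the state.
- env.observe(): the state, without advancing time (a new reading comes with each control period).
- env.get_image(name): name is "side" or "top"; returns a dict with "frame" (480x640x3 uint8, red, green, blue), "depth" (480x640 float32, m along the optical axis (not along the pixel's ray), 0 where there is no reading), "fovy" (degrees; the focal length in pixels is half the picture's height over the tangent of half this angle, whatever the lens; pixels are square), "cx", "cy" (the principal point, pixels), "cam_to_world" (4x4, takes a point from camera to world coordinates). Camera axes: x right, y down, z forward; pixel columns grow to the right and rows downward; lengths in m; the calibration is good to about 2 mm. A picture is of the moment at which its call begins.
- env.close_job(): hands the job in; it is judged then, once.
Trained networks look in the newest picture that a camera, given by its name, has taken for a name from the list of things; names that differ only in an ending like _2 or _b are one class to them, and where a whole thing is asked for, a point or a joint stands for the part that bears it (a point fixed in the world has none). Each returns a list of dicts, best first, with "score" (0 to 1); they miss things now and then, are a little off and sometimes report something else, mostly with a low value. They report only what shows in the picture. A call takes as long as a camera call.
- env.regions_of(camera, target): "pixels" (480x640 bool, what is visible of it) and "point" ([row, column] in pixels, amid what is visible of it).
The state is a dict: "time_s": time; "q": joint angles; "qvel": joint speeds; "joint_efforts": joint torques, N m; "position": TCP position; "tool_rot": TCP orientation; "ft_force": force on the tool from outside, world axes, zero at the start; "wrist_torque": the same for the moment, N m; "grip_width": finger opening in m; "gripper_force": force on a finger pad.
Only numpy, scipy, OpenCV 4.12 (cv2) and the standard library are available. Lean on these libraries where they do the work, as an engineer would, in place of code of your own. Each camera call takes 0.05 s, during which the arm holds its last target. There are 200 camera calls.

### The job

The lathe is stopped and the table leg in it has just been sanded: feel it for torn grain. With the gripper shut, rest the fingertips lightly on top of the leg and run them in one light stroke along the whole round shaft, from its headstock end (next to the square block) to its thin end at the tailstock, then back to the headstock end, following its swell so that they keep touching. Press gently, do not grip or turn the leg, disturb neither the tool rest nor anything lying about, and finish with the hand lifted clear of the leg.

Things in the scene. Friction and masses are not known exactly. Their poses are not given: they have to be found in the camera images.
- lathe: bench wood lathe, fixed, green castings, 780 mm long. Origin on the bench below the lathe axis; z up, y along the axis towards the headstock. Axis 205 mm above the bench. Headstock: lathe y +155 to +340, 150 mm deep, top at 270 mm, motor behind it. Tailstock: lathe y -245 to -385, top at 235 mm (lock lever to 260). What stands between them is under 230 mm
- leg: freshly turned rigid table leg of pale wood between the lathe's centres; origin on the axis, own z up at the start. Along lathe y: square block 42 mm wide +100 to +55, bead 40 mm thick to +43, then the round shaft, 30 mm thick at its neck, 40 at the swell, 26 at its thin end (-137), foot bead 34 mm thick -142 to -151, end -158. Turns about its axis only if a side push beats 0.25 N m of belt drag
- rest_bar (a point): middle of the top of the tool rest's bar, a dark steel bar 150 mm long, parallel to the leg on the robot's side of it, 53 mm from the lathe axis and 206 mm above the bench; it may stand at different places along the bed, clamped; not to be moved
- wax_tin: round metal tin, 72 mm across and 26 mm high, loose on top of the headstock; origin under its middle; a bystander, not to be moved
- pencil: flat carpenter's pencil, 170 x 12 x 8 mm, loose on top of the headstock; origin under its middle; a bystander
- sanding_block: cork sanding block 115 x 60 x 30 mm, loose across the lathe bed near the tailstock, below the leg; origin under its middle; a bystander
- oil_bottle: amber bottle 60 mm across, 135 mm high, loose on the bench on the robot's side of the lathe; a bystander, not to be moved; origin under its middle
- brush_mug: white cup 72 mm across, 85 mm high, loose on the bench on the robot's side of the lathe; a bystander, not to be moved; origin under its middle
- knob_a: small turned wooden drawer knob, 40 mm across and 39 mm high, standing loose on its narrow foot on the bench beyond the lathe; origin under it; a bystander, not to be moved
- knob_b: a second drawer knob, like knob_a
- calipers: outside calipers of steel, 115 x 70 mm, 12 mm high, loose across the lathe bed near the headstock, below the leg; origin at the pivot; a bystander
- crest0 (a point): point on the top line (crest) of the turned part, at lathe y +30 mm, 221.0 mm above the bench (the leg's radius there is 16.0 mm); the start of the stroke, by the neck at the headstock end; the crest line runs nearly straight from each crest point to the next
- crest1 (a point): point on the top line (crest) of the turned part, at lathe y -10 mm, 224.4 mm above the bench (the leg's radius there is 19.4 mm)
- crest2 (a point): point on the top line (crest) of the turned part, at lathe y -50 mm, 224.5 mm above the bench (the leg's radius there is 19.5 mm)
- crest3 (a point): point on the top line (crest) of the turned part, at lathe y -90 mm, 221.8 mm above the bench (the leg's radius there is 16.8 mm)
- crest4 (a point): point on the top line (crest) of the turned part, at lathe y -130 mm, 218.6 mm above the bench (the leg's radius there is 13.6 mm); the far end of the stroke, where the shaft is thinnest

How it is judged (in metres and radians):
On the way, in this order (a step that is already met when the one before it is completed fails the run):
1. going out: fingertips touch the top of the turned part at its headstock end (crest0) (contact force between the fingers and leg above 0.2 N and x of the grasp point in the frame of lathe between -0.025 and 0.025 m and z of the grasp point in the frame of lathe above 0.225 m and y of the grasp point in the frame of lathe between 0.015 and 0.075 m).
2. going out: fingertips touch the top near crest1 (contact force between the fingers and leg above 0.2 N and x of the grasp point in the frame of lathe between -0.025 and 0.025 m and z of the grasp point in the frame of lathe above 0.225 m and y of the grasp point in the frame of lathe between -0.024 and 0.004 m).
3. going out: fingertips touch the top near crest2 (the middle) (contact force between the fingers and leg above 0.2 N and x of the grasp point in the frame of lathe between -0.025 and 0.025 m and z of the grasp point in the frame of lathe above 0.225 m and y of the grasp point in the frame of lathe between -0.064 and -0.036 m).
4. going out: fingertips touch the top near crest3 (contact force between the fingers and leg above 0.2 N and x of the grasp point in the frame of lathe between -0.025 and 0.025 m and z of the grasp point in the frame of lathe above 0.225 m and y of the grasp point in the frame of lathe between -0.104 and -0.076 m).
5. going out: fingertips touch the top at its tailstock end (crest4) (contact force between the fingers and leg above 0.2 N and x of the grasp point in the frame of lathe between -0.025 and 0.025 m and z of the grasp point in the frame of lathe above 0.225 m and y of the grasp point in the frame of lathe between -0.165 and -0.115 m).
6. coming back: fingertips touch the top near crest3 (all of step 4).
7. coming back: fingertips touch the top near crest2 (the middle) (all of step 3).
8. coming back: fingertips touch the top near crest1 (all of step 2).
9. coming back: fingertips touch the top of the turned part at its headstock end (crest0) (all of step 1).
At the end, for the whole second after the job is handed in: After the stroke out and back, the hand is clear of the leg (TCP more than 40 mm from the middle of the leg's top), the leg is turned less than 0.25 rad (14 degrees) from its start, the tool rest's bar is within 6 mm and every loose thing within 20 mm of where it started (angle between leg's own z axis and vertical below 0.25 rad and distance of rest_bar from where it was at the start of the episode below 0.006 m and contact force between the arm and leg below 0.1 N and distance between the grasp point and crest2 above 0.04 m and distance of each of wax_tin, sanding_block, oil_bottle, brush_mug, knob_a, knob_b, calipers, pencil from where it was at the start of the episode below 0.02 m); the robot touches nothing.
It fails at once if the leg is pressed hard (more than 30 N) (contact force between anything else and leg above 30 N).
It fails at once if the leg is turned in its centres by more than 0.25 rad (angle between leg's own z axis and vertical above 0.25 rad).
It fails at once if the tool rest is shifted by more than 6 mm (distance of rest_bar from where it was at the start of the episode above 0.006 m).
It fails at once if a loose thing is pushed, knocked over, lifted or carried (moved more than 20 mm) (distance of any of wax_tin, sanding_block, oil_bottle, brush_mug, knob_a, knob_b, calipers, pencil from where it was at the start of the episode above 0.02 m).
It also fails if it takes over 64 s, if anything falls off the work surface, if the arm or the gripper's body presses on something with over 40 N, if the wrist force passes 120 N, or if a joint passes its speed limit or range.

## Working session

There is one attempt and no reset: what is moved stays moved. The work goes in short steps, Python scripts to look and compute and a tool call to move; the robot and the scene stay as the last step left them, time stands still between calls to the robot, and variables do not carry over. Pictures are saved under pics/ and viewed, at most 10 in all, crops included, and the job is handed in when it is done.

Besides the shell and the picture viewer there is one more tool, called after "Call:" by a JSON object that holds its "fn" and its "kwargs", one argument or row to a line. jog_arm: Moves the arm, as the interface text tells. Its arguments: {"type":"object","properties":{"targets":{"type":"array","items":{"type":"array","items":{"type":"number"}}},"hand":{"type":"number"},"newtons":{"type":"number"}},"required":["targets"]}

```bash
mkdir -p pics; cat > h.py <<'E'
import numpy as np, cv2
from rig import env
def cloud(im):
    h,w=im["depth"].shape; f=h/2/np.tan(np.radians(im["fovy"])/2)
    v,u=np.mgrid[:h,:w]; d=im["depth"]
    P=np.stack([(u-im["cx"])/f*d,(v-im["cy"])/f*d,d],-1)
    T=np.array(im["cam_to_world"]); return P@T[:3,:3].T+T[:3,3]
E
python3 - <<'E'
from h import *
np.set_printoptions(precision=4,suppress=True)
s=env.observe(); print(s["time_s"],s["position"],s["tool_rot"],s["ft_force"])
out=[]
for c in("top","side"):
    im=env.get_image(c); W=cloud(im); out.append(im["frame"][:,:,::-1])
    cv2.imwrite(f"pics/{c}0.png",out[-1])
    print(c,np.array(im["cam_to_world"]))
    for n in("leg","lathe","rest_bar","wax_tin","oil_bottle","brush_mug","knob_a","pencil"):
        for r in env.regions_of(c,n)[:2]:
            m=r["pixels"]&(im["depth"]>0); p=W[m]
            if len(p): print(n,round(r["score"],2),r["point"],m.sum(),np.median(p,0),np.percentile(p,2,axis=0),np.percentile(p,98,axis=0))
E
```

```text
0.0 [0.2295 0.4995 0.2494] [[-0.9086  0.4176 -0.0009]
 [ 0.4176  0.9086 -0.0011]
 [ 0.0004 -0.0014 -1.    ]] [-0.1986  0.3066  1.2788]
top [[ 0.0306 -0.9755  0.2179  0.3783]
 [-0.9995 -0.0311  0.0011  0.1187]
 [ 0.0057 -0.2178 -0.976   1.0905]
 [ 0.      0.      0.      1.    ]]
leg 0.86 [236.2, 350.4] 3235 [0.5955 0.0736 0.2204] [ 0.5625 -0.0604  0.167 ] [0.6253 0.1828 0.2276]
lathe 0.66 [243.6, 274.4] 34322 [0.5849 0.2052 0.2106] [ 0.4708 -0.287   0.0294] [0.7272 0.4487 0.2712]
rest_bar 0.86 [269.9, 376.2] 2415 [0.5425 0.0255 0.2043] [ 0.4868 -0.0431  0.1191] [0.5961 0.0926 0.2093]
wax_tin 0.76 [224.0, 206.7] 1744 [0.5866 0.3014 0.2953] [0.555  0.2693 0.2773] [0.6206 0.3348 0.2984]
oil_bottle 0.77 [300.0, 455.6] 1012 [ 0.5026 -0.1335  0.0926] [ 0.4801 -0.1692  0.0105] [ 0.5329 -0.1155  0.1371]
brush_mug 0.62 [320.5, 282.6] 1114 [0.4603 0.1955 0.0219] [0.4245 0.1595 0.0012] [0.4882 0.2227 0.0868]
brush_mug 0.55 [221.8, 206.7] 1811 [0.5862 0.3014 0.2952] [0.5547 0.269  0.2705] [0.6213 0.3357 0.2984]
knob_a 0.81 [190.6, 361.9] 226 [0.7339 0.0432 0.0363] [0.7189 0.0269 0.0284] [0.7501 
[... 803 characters left out ...]
] 1128 [0.603  0.3071 0.2946] [0.5601 0.2733 0.2715] [0.6249 0.3374 0.2974]
oil_bottle 0.47 [203.7, 260.4] 93 [ 0.5095 -0.1316  0.1242] [ 0.4971 -0.1522  0.0518] [ 0.5196 -0.1144  0.1362]
oil_bottle 0.2 [264.6, 365.4] 31956 [0.6371 0.2284 0.1804] [ 0.5065 -0.2775  0.0268] [0.7528 0.4533 0.2702]
brush_mug 0.43 [258.3, 368.0] 43 [0.482  0.1694 0.0768] [0.4481 0.1607 0.0498] [0.491  0.183  0.0863]
knob_a 0.65 [334.1, 301.3] 293 [0.7201 0.1427 0.0333] [ 0.6791  0.1128 -0.0016] [0.7335 0.1565 0.0395]
knob_a 0.49 [319.4, 255.5] 242 [0.7422 0.048  0.0332] [0.7239 0.0312 0.0015] [0.7546 0.0604 0.0394]
pencil 0.76 [254.4, 462.2] 362 [0.5794 0.4021 0.2772] [0.4829 0.3734 0.2747] [0.6366 0.4229 0.2794]
```

```bash
cat >> h.py <<'E'
from scipy.optimize import least_squares
py=[-.137,-.13,-.09,-.05,-.01,.03,.04]; pr=[.013,.0136,.0168,.0195,.0194,.016,.015]
E
python3 - <<'E'
from h import *
np.set_printoptions(precision=4,suppress=True)
PP=[]
for c in("top","side"):
    im=env.get_image(c); W=cloud(im); r=env.regions_of(c,"leg")[0]
    m=cv2.erode(r["pixels"].astype(np.uint8),np.ones((3,3)))>0; p=W[m&(im["depth"]>0)]; p=p[p[:,2]>.195]
    PP.append(p)
def res(a,p):
    x0,y0,th,z=a; c,s=np.cos(th),np.sin(th)
    d=p[:,:2]-[x0,y0]; lx=c*d[:,0]+s*d[:,1]; ly=-s*d[:,0]+c*d[:,1]
    k=(ly>-.135)&(ly<.04)
    e=np.hypot(lx,p[:,2]-z)-np.interp(ly,py,pr); return np.where(k,e,0.006),lx,ly
for nm,p in(("top",PP[0]),("side",PP[1]),("both",np.vstack(PP))):
    best=min((least_squares(lambda a:res(a,p)[0],[.595,y,.08,.205],loss="soft_l1",f_scale=.002) for y in(.07,.085,.1,.115)),key=lambda b:b.cost)
    e,lx,ly=res(best.x,p); print(nm,best.x,best.cost,np.median(abs(e)),"ly extent",np.percentile(ly,[.5,99.5]))
    th=best.x[2]
    for y in(.03,-.01,-.05,-.09,-.13): print(best.x[:2]+[-np.sin(th)*y,np.cos(th)*y], end=' ')
    for y in np.arange(-.16,.11,.01):
        k=(abs(ly-y)<.004)
        if k.any(): print(round(y,2),k.sum(),round(p[k,2].max(),4),end='; ')
    print()
E
```

```text
top [0.5949 0.0897 0.1445 0.2049] 0.010197318377725697 0.0015680040133656953 ly extent [-0.1556  0.0961]
[0.5906 0.1194] [0.5963 0.0798] [0.6021 0.0403] [0.6078 0.0007] [ 0.6136 -0.0389] -0.16 12 0.222; -0.15 80 0.2244; -0.14 84 0.2233; -0.13 65 0.2215; -0.12 63 0.2228; -0.11 69 0.2221; -0.1 77 0.2231; -0.09 73 0.2246; -0.08 87 0.2243; -0.07 92 0.2265; -0.06 91 0.227; -0.05 96 0.227; -0.04 96 0.2269; -0.03 102 0.2281; -0.02 97 0.2271; -0.01 92 0.2276; 0.0 88 0.2258; 0.01 85 0.226; 0.02 82 0.2248; 0.03 74 0.2228; 0.04 73 0.2235; 0.05 93 0.2274; 0.06 123 0.2298; 0.07 125 0.2291; 0.08 123 0.2289; 0.09 125 0.2297; 0.1 19 0.2301; 
side [0.5937 0.0885 0.1466 0.2041] 0.0069993496934996745 0.001882176938371425 ly extent [-0.1515  0.0989]
[0.5893 0.1182] [0.5952 0.0786] [0.601  0.0391] [ 0.6069 -0.0005] [ 0.6127 -0.0401] -0.15 34 0.2211; -0.14 56 0.2213; -0.13 28 0.218; -0.12 33 0.219; -0.11 39 0.2201; -0.1 42 0.2215; -0.09 46 0.2227; -0.08 50 0.2228; -0.07 51 0.2229; -0.06 52 0.2253; -0.05 60 0.2253; -0.04 64 0.2247; -0.03 59 0.2245; -0.02 62 0.2248; -0.01 58 0.2259; 0.0 62 0.2238; 0.01 61 0.2238; 0.02 56 0.2226; 0.03 51 0.2206; 0.04 48 0.2214; 0.05 53 0.2249; 0.06 77 0.2274; 0.07 92 0.2283; 0.08 89 0.2277; 0.09 93 0.2281; 0.1 43 0.2275; 
both [0.5941 0.089  0.1469 0.2046] 0.01749192741192559 0.0018555697555412073 ly extent [-0.1542  0.0974]
[0.5897 0.1187] [0.5956 0.0791] [0.6014 0.0396] [ 0.6073 -0.    ] [ 0.6131 -0.0396] -0.16 9 0.222; -0.15 105 0.2244; -0.14 143 0.2233; -0.13 92 0.2215; -0.12 102 0.2207; -0.11 111 0.2221; -0.1 108 0.2231; -0.09 125 0.2246; -0.08 137 0.2242; -0.07 144 0.2265; -0.06 145 0.227; -0.05 159 0.227; -0.04 162 0.2269; -0.03 157 0.2281; -0.02 152 0.226; -0.01 155 0.2276; 0.0 148 0.2258; 0.01 152 0.226; 0.02 141 0.2248; 0.03 127 0.2228; 0.04 123 0.2228; 0.05 142 0.2274; 0.06 205 0.2298; 0.07 217 0.2291; 0.08 216 0.2289; 0.09 221 0.2297; 0.1 66 0.2301;
```

View pics/top0.png

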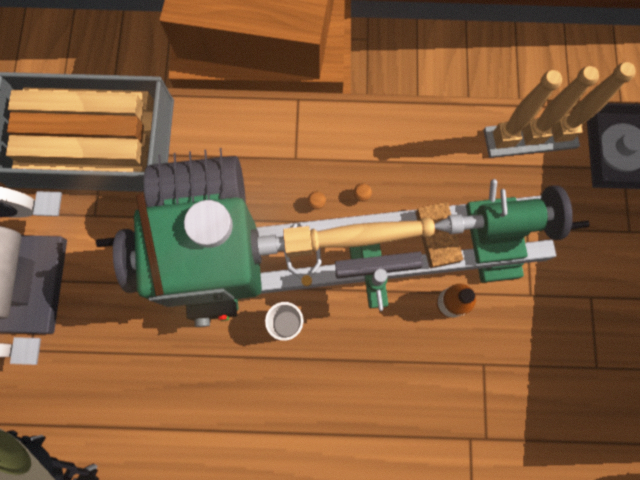

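View pics/side0.png

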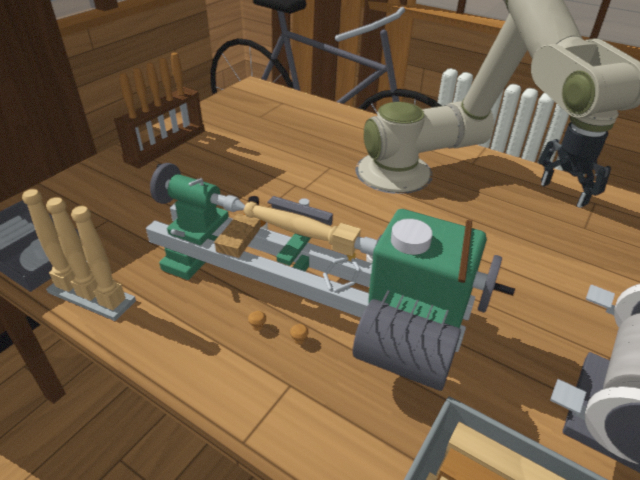

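Call:
{"fn": "jog_arm", "kwargs": {
  "targets": [
    [0,0,-4,0,0,7],
    [0,0,-8,0,0,14],
    [0,0,-12,0,0,21],
    [0,0,-15,0,0,28],
    [0,0,-15,0,0,35],
    [0,0,-15,0,0,42],
    [0,0,-15,0,0,49],
    [0,0,-15,0,0,56]
  ],
  "hand": 0,
  "newtons": 20
}}

```text
time_s: 1.77
position: [0.2297, 0.4997, 0.4001]
tool_rot: [[-0.156, 0.988, 0.0], [0.988, 0.156, 0.0], [0.0, 0.0, -1.0]]
ft_force: [-0.1, -0.5, 0.7]
grip_width: -0.0001
gripper_force: 0.0
```

Call:
{"fn": "jog_arm", "kwargs": {
  "targets": [
    [-3.2,2.2,0,0,0,0],
    [-6.4,4.4,0,0,0,0],
    [-9.6,6.6,0,0,0,0],
    [-12.8,8.8,0,0,0,0],
    [-16,11,0,0,0,0],
    [-19.2,13.2,0,0,0,0],
    [-22.4,15.4,0,0,0,0],
    [-25.6,17.6,0,0,0,0]
  ]
}}

```text
time_s: 2.43
position: [0.4457, 0.274, 0.4002]
tool_rot: [[-0.162, 0.987, 0.0], [0.987, 0.162, 0.0], [0.0, 0.0, -1.0]]
ft_force: [0.7, 1.3, -0.1]
grip_width: 0.0003
gripper_force: 0.0
```

Call:
{"fn": "jog_arm", "kwargs": {
  "targets": [
    [-3.2,2.1,0,0,0,0],
    [-6.4,4.2,0,0,0,0],
    [-9.6,6.4,0,0,0,0],
    [-12.8,8.5,0,0,0,0],
    [-16,10.6,0,0,0,0],
    [-18.2,12.0,2,0,0,0],
    [-18.2,12.0,6,0,0,0],
    [-18.2,12.0,10,0,0,0]
  ]
}}

```text
time_s: 3.1
position: [0.5937, 0.1139, 0.2988]
tool_rot: [[-0.159, 0.987, 0.002], [0.987, 0.159, -0.0], [-0.0, 0.002, -1.0]]
ft_force: [0.2, 1.2, -0.4]
grip_width: 0.0001
gripper_force: 0.0
```

Call:
{"fn": "jog_arm", "kwargs": {
  "targets": [
    [0,-0.3,2,0,0,0],
    [0,-0.3,4,0,0,0],
    [0,-0.3,4.8,0,0,0],
    [0,-0.3,4.8,0,0,0.6],
    [0,-0.3,4.8,0,0,0.6],
    [0,-0.3,4.8,0,0,0.6]
  ]
}}

```text
time_s: 3.6
position: [0.5903, 0.115, 0.2536]
tool_rot: [[-0.152, 0.988, 0.003], [0.988, 0.152, 0.0], [-0.0, 0.003, -1.0]]
ft_force: [-0.5, -0.3, -0.3]
grip_width: 0.0003
gripper_force: 0.0
```

```bash
python3 - <<'E'
from h import *
s=env.observe(); print(s["time_s"],s["position"],s["ft_force"])
for c in("side","top"):
    im=env.get_image(c)["frame"]; cv2.imwrite(f"pics/{c}1.png",cv2.resize(im[150:330,180:420,::-1],None,fx=3,fy=3))
E
```

```text
3.6 [0.59029461 0.11498771 0.25362348] [-0.46868189 -0.29801283 -0.27635109]
```

View pics/side1.png

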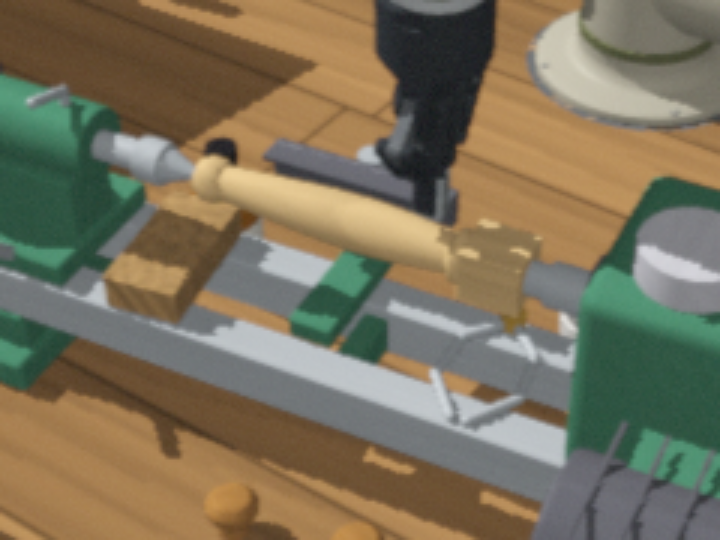

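The shut fingers hang just above the neck of the shaft at about (430,215) in the crop, clear of the rest bar and the bead. I'm descending gently.

Call:
{"fn": "jog_arm", "kwargs": {
  "targets": [
    [0,0,0.3,0,0,0],
    [0,0,0.6,0,0,0],
    [0,0,0.8,0,0,0],
    [0,0,0.9,0,0,0],
    [0,0,0.9,0,0,0],
    [0,0,0.9,0,0,0]
  ]
}}

```text
time_s: 4.2
position: [0.5897, 0.1149, 0.243]
tool_rot: [[-0.152, 0.988, -0.0], [0.988, 0.152, -0.0], [-0.0, -0.0, -1.0]]
ft_force: [0.8, 1.2, -0.8]
grip_width: 0.0
gripper_force: 0.0
```

Call:
{"fn": "jog_arm", "kwargs": {
  "targets": [
    [0,0,0,0,0,0],
    [0,0,0,0,0,0]
  ]
}}

```text
time_s: 4.37
position: [0.5898, 0.1149, 0.2431]
tool_rot: [[-0.152, 0.988, 0.0], [0.988, 0.152, 0.0], [-0.0, 0.0, -1.0]]
ft_force: [-0.4, -0.1, 0.0]
grip_width: 0.0003
gripper_force: 0.0
```

Call:
{"fn": "jog_arm", "kwargs": {
  "targets": [
    [0,0,0.1,0,0,0],
    [0,0,0.1,0,0,0],
    [0,0,0.1,0,0,0],
    [0,0,0.1,0,0,0]
  ]
}}

```text
time_s: 4.7
position: [0.5897, 0.1149, 0.242]
tool_rot: [[-0.152, 0.988, 0.0], [0.988, 0.152, -0.0], [-0.0, 0.0, -1.0]]
ft_force: [0.4, -0.0, 0.3]
grip_width: 0.0002
gripper_force: 0.0
```

Call:
{"fn": "jog_arm", "kwargs": {
  "targets": [
    [0,0,0.1,0,0,0],
    [0,0,0.1,0,0,0],
    [0,0,0.1,0,0,0],
    [0,0,0.1,0,0,0]
  ]
}}

```text
time_s: 5.03
position: [0.5897, 0.1149, 0.2411]
tool_rot: [[-0.151, 0.988, 0.0], [0.988, 0.151, -0.0], [-0.0, 0.0, -1.0]]
ft_force: [0.1, -0.7, 1.6]
grip_width: 0.0001
gripper_force: 0.3
```

Call:
{"fn": "jog_arm", "kwargs": {
  "targets": [
    [0,0,0.05,0,0,0],
    [0,0,0.05,0,0,0],
    [0,0,0.05,0,0,0],
    [0,0,0.05,0,0,0]
  ]
}}

```text
time_s: 5.37
position: [0.5898, 0.1149, 0.2408]
tool_rot: [[-0.152, 0.988, 0.001], [0.988, 0.152, -0.0], [-0.0, 0.001, -1.0]]
ft_force: [0.5, 0.3, 4.3]
grip_width: -0.0
gripper_force: 1.8
```

Call:
{"fn": "jog_arm", "kwargs": {
  "targets": [
    [0,0,0,0,0,0],
    [0,0,0,0,0,0]
  ]
}}

```text
time_s: 5.53
position: [0.5898, 0.1149, 0.2408]
tool_rot: [[-0.152, 0.988, 0.001], [0.988, 0.152, -0.0], [-0.0, 0.001, -1.0]]
ft_force: [-0.5, -0.8, 4.4]
grip_width: -0.0001
gripper_force: 2.2
```

Call:
{"fn": "jog_arm", "kwargs": {
  "targets": [
    [-0.3,0,-0.03,0,0,0],
    [-0.6,0,-0.06,0,0,0],
    [-0.9,0,-0.08,0,0,0],
    [-1.2,0,-0.11,0,0,0],
    [-1.5,0,-0.13,0,0,0],
    [-1.8,0,-0.15,0,0,0],
    [-2,0,-0.16,0,0,0],
    [-2,0,-0.16,0,0,0]
  ]
}}

```text
time_s: 6.2
position: [0.593, 0.0949, 0.2425]
tool_rot: [[-0.151, 0.988, 0.001], [0.988, 0.151, 0.001], [0.0, 0.001, -1.0]]
ft_force: [-0.3, 2.4, 5.3]
grip_width: -0.0003
gripper_force: 3.2
```

Call:
{"fn": "jog_arm", "kwargs": {
  "targets": [
    [-0.3,0,-0.01,0,0,0],
    [-0.6,0,-0.02,0,0,0],
    [-0.9,0,-0.04,0,0,0],
    [-1.2,0,-0.05,0,0,0],
    [-1.5,0,-0.06,0,0,0],
    [-1.8,0,-0.07,0,0,0],
    [-2,0,-0.07,0,0,0],
    [-2,0,-0.07,0,0,0]
  ]
}}

```text
time_s: 6.87
position: [0.596, 0.0753, 0.2434]
tool_rot: [[-0.151, 0.988, 0.001], [0.988, 0.151, 0.001], [0.001, 0.001, -1.0]]
ft_force: [-0.4, 3.6, 7.0]
grip_width: -0.0003
gripper_force: 3.5
```

Call:
{"fn": "jog_arm", "kwargs": {
  "targets": [
    [-0.3,0,-0.02,0,0,0],
    [-0.6,0,-0.03,0,0,0],
    [-0.9,0,-0.03,0,0,0],
    [-1.2,0,-0.03,0,0,0],
    [-1.5,0,-0.03,0,0,0],
    [-1.8,0,-0.02,0,0,0],
    [-2,0,-0.02,0,0,0],
    [-2,0,-0.02,0,0,0]
  ]
}}

```text
time_s: 7.53
position: [0.599, 0.0553, 0.2435]
tool_rot: [[-0.151, 0.988, 0.001], [0.988, 0.151, 0.0], [0.0, 0.001, -1.0]]
ft_force: [-0.3, 1.7, 6.3]
grip_width: 0.0005
gripper_force: 3.1
```

Call:
{"fn": "jog_arm", "kwargs": {
  "targets": [
    [-0.3,0,0,0,0,0],
    [-0.6,0,0,0,0,0],
    [-0.9,0,0,0,0,0],
    [-1.2,0,0.01,0,0,0],
    [-1.5,0,0.01,0,0,0],
    [-1.8,0,0.02,0,0,0],
    [-2,0,0.02,0,0,0],
    [-2,0,0.02,0,0,0]
  ]
}}

```text
time_s: 8.2
position: [0.6019, 0.0352, 0.2427]
tool_rot: [[-0.151, 0.989, -0.0], [0.989, 0.151, -0.0], [-0.0, -0.0, -1.0]]
ft_force: [-0.6, 1.2, 4.1]
grip_width: 0.0004
gripper_force: 1.9
```

Call:
{"fn": "jog_arm", "kwargs": {
  "targets": [
    [-0.3,0,0.02,0,0,0],
    [-0.6,0,0.04,0,0,0],
    [-0.9,0,0.06,0,0,0],
    [-1.2,0,0.08,0,0,0],
    [-1.5,0,0.1,0,0,0],
    [-1.8,0,0.12,0,0,0],
    [-2,0,0.13,0,0,0],
    [-2,0,0.13,0,0,0]
  ]
}}

```text
time_s: 8.87
position: [0.605, 0.0157, 0.2418]
tool_rot: [[-0.151, 0.988, 0.001], [0.988, 0.151, -0.0], [-0.0, 0.001, -1.0]]
ft_force: [-0.8, 1.3, 4.7]
grip_width: 0.0
gripper_force: 2.8
```

Next to y≈-94.

Call:
{"fn": "jog_arm", "kwargs": {
  "targets": [
    [-0.3,0,0.02,0,0,0],
    [-0.6,0,0.04,0,0,0],
    [-0.9,0,0.06,0,0,0],
    [-1.2,0,0.09,0,0,0],
    [-1.5,0,0.11,0,0,0],
    [-1.8,0,0.13,0,0,0],
    [-2,0,0.15,0,0,0],
    [-2,0,0.15,0,0,0]
  ]
}}

```text
time_s: 9.53
position: [0.6081, -0.0041, 0.2404]
tool_rot: [[-0.151, 0.989, 0.001], [0.989, 0.151, -0.0], [-0.0, 0.001, -1.0]]
ft_force: [0.1, 1.1, 6.4]
grip_width: -0.0001
gripper_force: 3.0
```

Call:
{"fn": "jog_arm", "kwargs": {
  "targets": [
    [-0.3,0,0.02,0,0,0],
    [-0.6,0,0.04,0,0,0],
    [-0.9,0,0.06,0,0,0],
    [-1.2,0,0.09,0,0,0],
    [-1.5,0,0.11,0,0,0],
    [-1.8,0,0.13,0,0,0],
    [-2,0,0.15,0,0,0],
    [-2,0,0.15,0,0,0]
  ]
}}

```text
time_s: 10.2
position: [0.611, -0.0239, 0.2388]
tool_rot: [[-0.151, 0.988, 0.0], [0.988, 0.151, -0.0], [-0.0, 0.0, -1.0]]
ft_force: [0.4, 1.4, 5.7]
grip_width: -0.0
gripper_force: 2.8
```

Call:
{"fn": "jog_arm", "kwargs": {
  "targets": [
    [-0.3,0,0.02,0,0,0],
    [-0.6,0,0.05,0,0,0],
    [-0.9,0,0.07,0,0,0],
    [-1.2,0,0.09,0,0,0],
    [-1.3,0,0.1,0,0,0],
    [-1.3,0,0.1,0,0,0],
    [-1.3,0,0.1,0,0,0]
  ]
}}

```text
time_s: 10.78
position: [0.613, -0.0367, 0.2378]
tool_rot: [[-0.151, 0.988, 0.0], [0.988, 0.151, -0.0], [-0.0, 0.0, -1.0]]
ft_force: [-0.0, 1.1, 6.2]
grip_width: -0.0003
gripper_force: 2.6
```

Call:
{"fn": "jog_arm", "kwargs": {
  "targets": [
    [0.3,0,-0.02,0,0,0],
    [0.6,0,-0.04,0,0,0],
    [0.9,0,-0.07,0,0,0],
    [1.2,0,-0.09,0,0,0],
    [1.5,0,-0.12,0,0,0],
    [1.8,0,-0.14,0,0,0],
    [2.1,0,-0.16,0,0,0],
    [2.1,0,-0.16,0,0,0]
  ]
}}

```text
time_s: 11.45
position: [0.6098, -0.0155, 0.2395]
tool_rot: [[-0.152, 0.988, 0.001], [0.988, 0.152, -0.001], [-0.001, 0.001, -1.0]]
ft_force: [0.1, -2.1, 5.2]
grip_width: 0.0002
gripper_force: 2.9
```

Call:
{"fn": "jog_arm", "kwargs": {
  "targets": [
    [0.3,0,-0.02,0,0,0],
    [0.6,0,-0.05,0,0,0],
    [0.9,0,-0.07,0,0,0],
    [1.2,0,-0.09,0,0,0],
    [1.5,0,-0.11,0,0,0],
    [1.7,0,-0.13,0,0,0],
    [1.7,0,-0.13,0,0,0]
  ]
}}

```text
time_s: 12.03
position: [0.6073, 0.0012, 0.2408]
tool_rot: [[-0.152, 0.988, 0.001], [0.988, 0.152, -0.001], [-0.001, 0.001, -1.0]]
ft_force: [1.5, -3.3, 6.0]
grip_width: -0.0002
gripper_force: 3.1
```

Call:
{"fn": "jog_arm", "kwargs": {
  "targets": [
    [0.3,0,-0.02,0,0,0],
    [0.6,0,-0.04,0,0,0],
    [0.9,0,-0.06,0,0,0],
    [1.2,0,-0.09,0,0,0],
    [1.5,0,-0.11,0,0,0],
    [1.8,0,-0.13,0,0,0],
    [2,0,-0.14,0,0,0],
    [2,0,-0.14,0,0,0]
  ]
}}

```text
time_s: 12.7
position: [0.6042, 0.0211, 0.242]
tool_rot: [[-0.152, 0.988, 0.0], [0.988, 0.152, -0.001], [-0.001, 0.0, -1.0]]
ft_force: [-0.3, -1.8, 5.8]
grip_width: 0.0
gripper_force: 2.8
```

Call:
{"fn": "jog_arm", "kwargs": {
  "targets": [
    [0.3,0,-0.02,0,0,0],
    [0.6,0,-0.04,0,0,0],
    [0.9,0,-0.06,0,0,0],
    [1.2,0,-0.08,0,0,0],
    [1.5,0,-0.09,0,0,0],
    [1.8,0,-0.1,0,0,0],
    [2,0,-0.1,0,0,0],
    [2,0,-0.1,0,0,0]
  ]
}}

```text
time_s: 13.37
position: [0.601, 0.0414, 0.2429]
tool_rot: [[-0.152, 0.988, 0.0], [0.988, 0.152, 0.0], [0.0, 0.0, -1.0]]
ft_force: [1.1, -1.1, 5.1]
grip_width: -0.0004
gripper_force: 2.6
```

Call:
{"fn": "jog_arm", "kwargs": {
  "targets": [
    [0.3,0,-0.01,0,0,0],
    [0.6,0,-0.02,0,0,0],
    [0.9,0,-0.02,0,0,0],
    [1.2,0,-0.02,0,0,0],
    [1.5,0,-0.02,0,0,0],
    [1.8,0,-0.02,0,0,0],
    [2,0,-0.02,0,0,0],
    [2,0,-0.02,0,0,0]
  ]
}}

```text
time_s: 14.03
position: [0.5983, 0.0606, 0.2436]
tool_rot: [[-0.152, 0.988, 0.001], [0.988, 0.152, -0.0], [-0.001, 0.001, -1.0]]
ft_force: [0.6, -2.6, 6.3]
grip_width: 0.0
gripper_force: 3.7
```

Call:
{"fn": "jog_arm", "kwargs": {
  "targets": [
    [0.3,0,0,0,0,0],
    [0.6,0,0,0,0,0],
    [0.9,0,0,0,0,0],
    [1.2,0,0.01,0,0,0],
    [1.5,0,0.02,0,0,0],
    [1.8,0,0.03,0,0,0],
    [2,0,0.04,0,0,0],
    [2,0,0.04,0,0,0]
  ]
}}

```text
time_s: 14.7
position: [0.5952, 0.0804, 0.2432]
tool_rot: [[-0.152, 0.988, 0.001], [0.988, 0.152, -0.0], [-0.001, 0.001, -1.0]]
ft_force: [0.3, -3.1, 7.1]
grip_width: -0.0002
gripper_force: 3.7
```

Call:
{"fn": "jog_arm", "kwargs": {
  "targets": [
    [0.3,0,0.01,0,0,0],
    [0.6,0,0.02,0,0,0],
    [0.9,0,0.03,0,0,0],
    [1.2,0,0.05,0,0,0],
    [1.5,0,0.06,0,0,0],
    [1.8,0,0.08,0,0,0],
    [1.8,0,0.08,0,0,0]
  ]
}}

```text
time_s: 15.28
position: [0.5924, 0.0984, 0.2423]
tool_rot: [[-0.152, 0.988, 0.001], [0.988, 0.152, -0.0], [-0.0, 0.001, -1.0]]
ft_force: [0.4, -0.4, 7.5]
grip_width: 0.0004
gripper_force: 3.4
```

Call:
{"fn": "jog_arm", "kwargs": {
  "targets": [
    [0.3,0,0.02,0,0,0],
    [0.6,0,0.05,0,0,0],
    [0.9,0,0.08,0,0,0],
    [1.2,0,0.1,0,0,0],
    [1.5,0,0.12,0,0,0],
    [1.7,0,0.14,0,0,0],
    [1.7,0,0.14,0,0,0]
  ]
}}

```text
time_s: 15.87
position: [0.5897, 0.1153, 0.2407]
tool_rot: [[-0.152, 0.988, 0.001], [0.988, 0.152, 0.0], [-0.0, 0.001, -1.0]]
ft_force: [0.7, -1.5, 6.8]
grip_width: 0.0001
gripper_force: 3.0
```

Back at the headstock end and still touching, so I'm lifting clear.

Call:
{"fn": "jog_arm", "kwargs": {
  "targets": [
    [0,0,-1,0,0,0],
    [0,0,-4,0,0,0],
    [0,0,-8,0,0,0],
    [0,0,-12,0,0,0],
    [0,0,-14,0,0,0],
    [0,0,-14,0,0,0],
    [0,0,-14,0,0,0],
    [0,0,-14,0,0,0]
  ]
}}

```text
time_s: 16.53
position: [0.5893, 0.1152, 0.3788]
tool_rot: [[-0.152, 0.988, -0.003], [0.988, 0.152, 0.0], [0.001, -0.003, -1.0]]
ft_force: [0.8, 0.6, -0.3]
grip_width: 0.0002
gripper_force: 0.0
```

```bash
python3 - <<'E'
from h import *
s=env.observe(); print(s["time_s"],s["position"],s["ft_force"])
cv2.imwrite("pics/side2.png",env.get_image("side")["frame"][:,:,::-1])
E
```

```text
16.5333 [0.58934809 0.11517258 0.3788445 ] [ 0.76446303  0.58244843 -0.30161774]
```

View pics/side2.png

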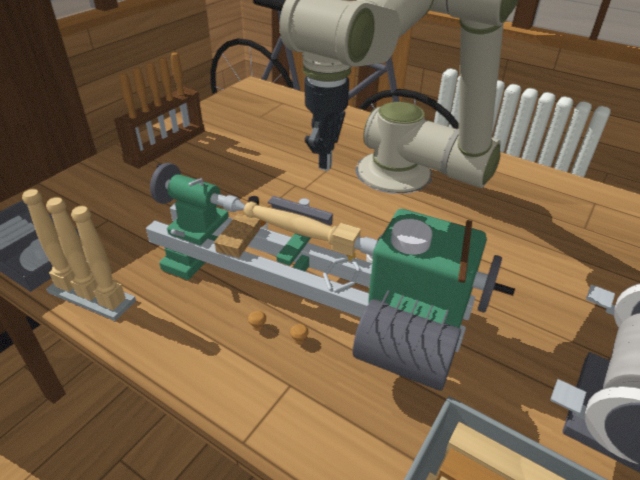

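The hand is lifted clear at about (325,160). The leg (295,222), rest, tin (411,236), knobs and block look the same as in the first picture.

```bash
python3 -c "
from rig import env
print(env.close_job())"
```

```text
the job is handed in; nothing more can be done
None
```

I ran the shut fingertips along the top of the shaft from headstock to tailstock end and back, pressing with about 4–8 N, then lifted clear at 16.5 s; nothing looked moved in the last picture, and the job is handed in, though no verdict came back.

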